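# Draw one can from the gravity lane, turn its label up and lay it in the order crate

## Task

Press the red pad of the can lane's yellow rocker right down so that its tail tips up behind the first can and lets just that can roll out onto the rollers, then let the pad come all the way up so that the next can moves down to the stop. Turn the released can where it lies on the rollers until the middle of its yellow label panel faces straight up, then take it out and lay it gently, panel still up, in the empty middle groove of the red order crate. Leave the other goods, the carton and the crate where they are, and let go of everything.

Things in the scene. Friction and masses are not known exactly. Their poses are not given: they have to be found in the camera images.
- lane: Gravity can lane, steel bed with blue side rails, fixed. Origin on the bench right below the can waiting at the stop. +x: up-lane, +y: rocker side, z up. Bed slopes 6 deg, from x = -90 mm (47 mm above the bench) to x = 235 mm; inside width 94 mm, rails to y = +-50 mm and 20 mm above the bed. Three cans wait in it, touching
- cradle (a point): Where the centre of a can lying on the take-off cradle rests: 62 mm above the bench, 128 to 164 mm down-lane of the lane's origin (set anew each time), lane axes. Cradle: two free black rollers along y at x = +-22 mm, 18 mm thick, tops 42.5 mm above the bench; stop ears at x = -29..-32, |y| = 34..46 mm, 65 mm high; up-lane a level steel plate 43.5 mm high
- stop_place (a point): Where the centre of a can waiting at the front stop bar lies: above the lane's origin, 83.5 mm above the bench
- rocker (a joint): Yellow rocker (seesaw), pivot above the lane's origin, outside the +y rail, 59 mm high. 0 = rest: front stop bar up, tail low. 0.56 rad = pad right down: front bar sunk, rear bar and tail tipped up behind the first can, holding the second. Sprung to return: 3 N at the pad to start, 7 N at the bottom. The can is let go in the last tenth of the stroke and rolls out within 1 s
- pad (a point): Centre of the upper face of the rocker's red press pad, 36 mm (along the lane) by 40 mm: at lane x = -52, y = 76 mm, 78 mm above the bench at rest. Pressed right down it is about 30 mm lower and tilted 0.56 rad. Cans pass beside it within |y| = 47 mm of the lane's middle
- can1_center (a point): Centre of the first can in the lane (the one to draw): steel, 54 mm in diameter, 88 mm long, about 200 g, green label with a yellow front panel (32 mm wide round the can, red patch in its middle). Own y: the can's axis; own +z: out through the middle of the panel. On the rollers it turns in place, 27 mm of travel at its top line per rad, freely, and stays where it is left
- can2_center (a point): Centre of the second can in the lane, same can and axes
- crate: Red open order crate, 300 (x) x 200 (y) x 75 mm high, loose on the bench beside the lane, left or right. Origin under its centre, z up. Pulp insert with three grooves along the crate's y at x = -92, 0, +92 mm; groove edges 40 mm apart and 24 mm above the bench; walls 5 mm thick. Jars lie in the two outer grooves
- groove (a point): Where the centre of a can lying in the empty middle groove comes to rest: over the crate's origin, 42 mm above the bench, axes as the crate's. Can axis along the crate's y; the jars either side leave 38 mm gaps
- jar_a_center (a point): Centre of the amber jar lying in the crate's groove at x = -92 mm, 54 mm in diameter, 100 mm long
- jar_b_center (a point): Centre of the amber jar lying in the crate's groove at x = +92 mm, 54 mm in diameter, 100 mm long
- carton: Closed cardboard carton, 280 (x) x 190 (y) x 100 mm high, 2 kg, on the other side of the lane; origin under its centre

How it is judged (in metres and radians):
On the way, in this order (a step that is already met when the one before it is completed fails the run):
1. the rocker's red pad is pressed right down (0.56 rad is its stop) (value of joint rocker above 0.5 rad), for 0.1 s.
2. one can lies on the cradle rollers, the rocker is back up and the next can waits at the stop (distance between can1_center and cradle below 0.008 m and value of joint rocker below 0.05 rad and distance between can2_center and stop_place below 0.012 m), for 0.2 s.
3. the can lies on the rollers with the middle of its yellow panel facing up (distance between can1_center and cradle below 0.008 m and angle between can1_center's own z axis and vertical below 0.3 rad), for 0.3 s.
At the end, for the whole second after the job is handed in: The drawn can lies at rest in the crate's middle groove (centre within 8 mm across it, 30 mm overall, at most 6 mm high), along it within 0.15 rad, panel up within 0.4 rad; the rocker is up (under 0.05 rad) and the second can waits at the stop (within 12 mm) (horizontal distance between can1_center and groove below 0.03 m and x of can1_center in the frame of groove between -0.008 and 0.008 m and z of can1_center in the frame of groove below 0.006 m and angle between the y axis of can1_center and the y axis of groove, either way round below 0.15 rad and angle between can1_center's own z axis and vertical below 0.4 rad and linear speed of can1 below 0.02 m/s and value of joint rocker below 0.05 rad and distance between can2_center and stop_place below 0.012 m); the robot touches nothing.
It fails at once if a second can gets past the stop (x of can2_center in the frame of lane below -0.02 m).
It fails at once if the can is dropped or thrown into the crate (over 0.5 m/s there) (horizontal distance between can1_center and groove below 0.06 m and height (world z) of can1_center below 0.12 m and linear speed of can1 above 0.5 m/s).
It fails at once if the crate is shifted by over 30 mm (distance of crate from where it was at the start of the episode above 0.03 m).
It fails at once if a jar in the crate is shifted by over 30 mm (distance of any of jar_a_center, jar_b_center from where it was at the start of the episode above 0.03 m).
It fails at once if the carton is shifted by over 30 mm (distance of carton from where it was at the start of the episode above 0.03 m).
It also fails if it takes over 67 s, if anything falls off the work surface, if the arm or the gripper's body presses on something with over 40 N, if the wrist force passes 120 N, or if a joint passes its speed limit or range.

## Robot

A 6-joint arm with a two-finger parallel gripper is mounted at the origin on the work surface. World frame = base frame: x ahead of the robot, y to its left, z up, the work surface at z = 0. Lengths are in mm, angles in degrees, forces in N, time in s.
With the tool pointing down it reaches from about 350 to 875 mm from the base axis. Payload 4.2 kg.
Tool frame: the origin (TCP) lies midway between the tips of the shut fingers; the grasp point (between the pads) lies 19 mm behind it; z points along the fingers, y is the direction in which the jaws open and shut (so a half turn about z gives the same grasp; the last joint's range is limited). The gripper opens to 87 mm and grips with 3 to 60 N. Pads are 19 mm wide; open, the fingers measure 117 mm over their backs; the gripper's body (75 mm by 190 mm) begins 51 mm behind the grasp point.
Start: joints at [14.817, 22.042, 0.453, 0, -68.411, -14.817], TCP at [624.979, 0.025, 222.55] pointing down, gripper open.
Joint ranges: [-179.83, 179.83], [-69.29, 118.12], [-61.27, 80.66], [-181.25, 117.63], [-171.15, -9.14], [-177.46, 177.46]. Speed limits (degrees/s): [159.86, 159.86, 180, 180, 180, 180].

## Interface

Orientations are given as a 3x3 rotation matrix whose columns are the frame's x, y, z axes.
In Python, from station import sense, read_camera, calibration, job_done gives the robot as it stands.
- The arm moves only by the tool servo_tool, never from a script. Its argument "series" is a list of rows, each an object of numbers: "tx", "ty", "tz": the shift along the tool's x, y, z in mm; "ax", "ay", "az": the turn, a rotation vector about the tool's x, y, z in rad. A call has 1 to 20 rows; each row is the pose to reach, as a shift and turn from the pose measured when the call began, along the tool's axes at that moment; what a row does not reach only later rows make up. A row lasts 1/12 s, in which the tool goes at most 41.7 mm and 7.16 degrees, less where a joint would pass 70% of its speed; a pose out of reach is approached as far as the arm can. A call with a gripper value outside its range is refused whole. "gripper" is the gripper command: -1 is shut, 1 is fully open, values between are in proportion, set as the call begins (left out, the last holds). The fingers move at their own pace and stop on an object; "force" is the grip in N (left out, the last holds). Time passes only in rows, so rows that repeat a pose let the fingers close. It gives the time, the measured TCP pose, the force and the opening at its end, in the units of the state.
- sense(): the state, without advancing time (a new reading comes with each control period).
- read_camera(name): name is "scene" or "side" or "wrist"; returns (picture, depth): 480x640x3 uint8, red, green, blue; 480x640 float32, mm along the optical axis (not along the pixel's ray), 0 where there is no reading.
- calibration(name): a dict with "K" (3x3 intrinsics, pixels), "R" (3x3) and "t" (3): a world point X has camera coordinates R X + t; the wrist camera has in their place "tool_from_camera" (4x4, takes a point from camera to tool coordinates, whose origin is the TCP and whose axes are the flange's). Camera axes: x right, y down, z forward; pixel columns grow to the right and rows downward; lengths in mm; the calibration is good to about 2 mm. A picture is of the moment at which its call begins: read the wrist's pose just before it. calibration takes no time and is no camera call.
- job_done(): hands the job in, once; it reports no verdict.
The state is a dict: "clock": time; "joint_positions": joint angles; "joint_vel": joint speeds; "tau": joint torques, N m; "tool_pos": TCP position; "tcp_rot": TCP orientation; "ft_force": force on the tool from outside, world axes, zero at the start; "moment": the same for the moment, N m; "grip_width": finger opening in mm.
Only numpy, scipy, OpenCV 4.12 (cv2) and the standard library are available. Lean on these libraries where they do the work, as an engineer would, in place of code of your own. Each camera call takes 0.05 s, during which the arm holds its last target.

## Working session

There is one attempt and no reset: what is moved stays moved. The work goes in short steps, Python scripts to look and compute and a tool call to move; the robot and the scene stay as the last step left them, time stands still between calls to the robot, and variables do not carry over. Pictures are saved under pics/ and viewed, and the job is handed in when it is done.

Besides the shell and the picture viewer there is one more tool, called after "Request:" as a command line: name --argument value ..., lists and objects as JSON in quotes. servo_tool: Moves the arm, as the interface text tells. Its arguments: {"type":"object","properties":{"series":{"type":"array","items":{"type":"object","properties":{"tx":{"type":"number"},"ty":{"type":"number"},"tz":{"type":"number"},"ax":{"type":"number"},"ay":{"type":"number"},"az":{"type":"number"}}}},"gripper":{"type":"number"},"force":{"type":"number"}},"required":["series"]}

```bash
ls; mkdir -p pics; python3 - <<'E'
from station import *
import cv2,numpy as np
s=sense();print(s)
for n in ("scene","side","wrist"):
    p,d=read_camera(n);cv2.imwrite(f"pics/{n}0.png",p[:,:,::-1]);np.save(f"pics/{n}0.npy",d)
    print(n,calibration(n))
E
```

```text
pics
{'clock': 0.0, 'joint_positions': array([ 1.48185689e+01,  2.20911907e+01,  3.78333243e-01, -2.96426978e-02,
       -6.84102511e+01, -1.48165026e+01]), 'joint_vel': array([-0.10399706,  0.07463525, -0.01506593,  0.08423615, -0.01506032,
       -0.0657467 ]), 'tau': array([ 5.69075401e-04, -3.90661991e+01,  1.87403029e+01,  4.22001421e+00,
        1.09914420e-02, -1.81494070e-04]), 'tool_pos': array([6.24388770e+02, 4.19427002e-02, 2.21443504e+02]), 'tcp_rot': array([[-1.54727312e-04, -9.99997568e-01, -2.20017742e-03],
       [-9.99999984e-01,  1.54913510e-04, -8.44587070e-05],
       [ 8.47993388e-05,  2.20016431e-03, -9.99997576e-01]]), 'ft_force': array([-0.18086497, -0.58140378, -0.44562569]), 'moment': array([-0.00852039, -0.01272404, -0.02352729]), 'grip_width': 87.09287688061885}
scene {'K': array([[499.14732972,   0.        , 310.63200518],
       [  0.        , 499.14732972, 237.00377504],
       [  0.        ,   0.        ,   1.        ]]), 'R': array([[ 0.43296487,  0.90125581, -0.01671455],
       [ 0.55241174, -0.279941  , -0.78515878],
       [-0.712308  ,  0.330712
[... 283 characters left out ...]
  0.00427081],
       [-0.30977795, -0.43458902, -0.84567724],
       [ 0.49736586,  0.68397035, -0.53367758]]), 't': array([-429.25873286,  229.66488268,  684.74170016])}
wrist {'K': array([[399.05677001,   0.        , 315.52076253],
       [  0.        , 399.05677001, 238.26014192],
       [  0.        ,   0.        ,   1.        ]]), 'tool_from_camera': array([[ 1.17294511e-03, -9.65386676e-01, -2.60820227e-01,
         7.11399538e+01],
       [ 9.99998836e-01,  8.77868790e-04,  1.24783617e-03,
        -5.52739192e-01],
       [-9.75678470e-04, -2.60821387e-01,  9.65386582e-01,
        -1.62029030e+02],
       [ 0.00000000e+00,  0.00000000e+00,  0.00000000e+00,
         1.00000000e+00]])}
```

View pics/scene0.png

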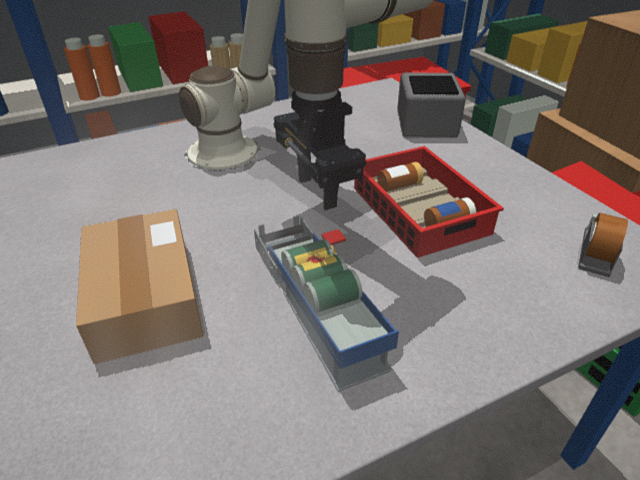

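View pics/side0.png

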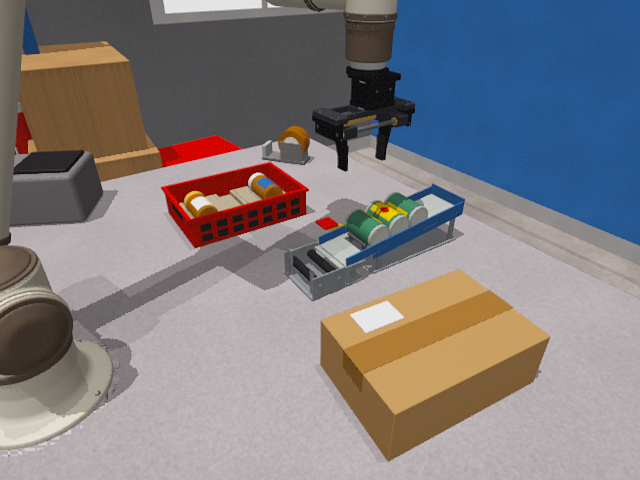

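View pics/wrist0.png

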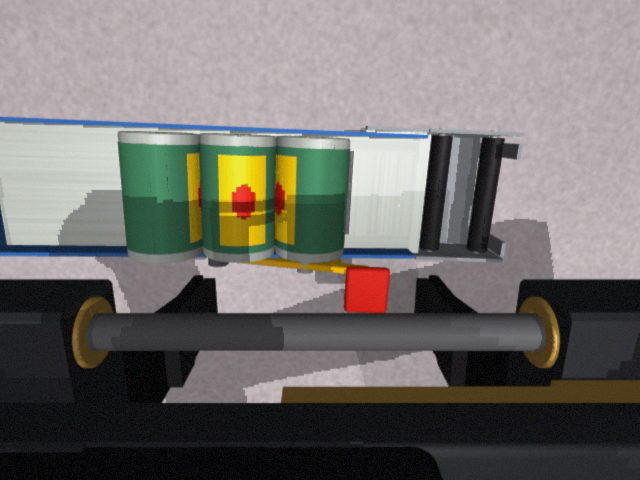

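The pictures show the lane with up-lane roughly along world +x, with the pad on its +y side. In the wrist view the pad is at (367,290) and the rollers at (437,193) and (487,193). The crate is on the +y side and the carton on the -y side. Next I'll measure positions.

```bash
cat > h.py <<'E'
import numpy as np,cv2
from station import *
def cloud(n,d,s=None):
    c=calibration(n);K=c['K'];v,u=np.mgrid[0:480,0:640]
    P=np.stack([(u-K[0,2])/K[0,0]*d,(v-K[1,2])/K[1,1]*d,d],-1)
    if n=='wrist':
        T=c['tool_from_camera'];P=P@T[:3,:3].T+T[:3,3]
        return P@s['tcp_rot'].T+s['tool_pos']
    return (P-c['t'])@c['R']
def grab(n,tag):
    s=sense();p,d=read_camera(n);cv2.imwrite(f"pics/{n}_{tag}.png",p[:,:,::-1])
    return p,d,cloud(n,d,s),s
def hsv(p): return cv2.cvtColor(p,cv2.COLOR_RGB2HSV).astype(int)
E
cat > m.py <<'E'
from h import *
s=sense()
for n in ("scene","side","wrist"):
    p=cv2.imread(f"pics/{n}0.png")[:,:,::-1].copy();d=np.load(f"pics/{n}0.npy");X=cloud(n,d,s);H=hsv(p)
    ok=d>0
    x,y,z=X[...,0],X[...,1],X[...,2]
    work=ok&(x>250)&(x<1100)&(abs(y)<600)
    bench=work&(H[...,1]<40)&(abs(z)<15); print(n,'bench z',np.median(z[bench]))
    red=work&((H[...,0]<6)|(H[...,0]>174))&(H[...,1]>190)
    k,l,st,ce=cv2.connectedComponentsWithStats(red.astype(np.uint8))
    for i in range(1,k):
        if st[i,4]>40:
            q=X[l==i];print(' red',st[i],ce[i].round(1),np.median(q,0).round(1),np.percentile(q,[2,98],axis=0).round(0).tolist())
    blue=work&(H[...,0]>100)&(H[...,0]<120)&(H[...,1]>150)&(z>20)&(z<120)
    q=X[blue];
    if len(q)>50:
        m=q[:,:2].mean(0);u=np.linalg.svd(q[:,:2]-m)[2][0] if len(q)<8000 else np.linalg.eigh(np.cov(q[:,:2].T))[1][:,1];print(' blue',len(q),m,u,np.degrees(np.arctan2(u[1],u[0])))
    green=work&(H[...,0]>55)&(H[...,0]<85)&(H[...,1]>100)
    q=X[green];print(' green',np.percentile(q,[2,50,98],axis=0).round(0).tolist())
    blk=work&(p.max(-1)<50)&(z>20)&(z<60)
    q=X[blk];print(' black',len(q),np.percentile(q,[2,50,98],axis=0).round(0).tolist() if len(q) else 0)
E
python3 m.py
```

```text
scene bench z -0.8286395387100343
 red [418 147  85  70 200] [465.8 181.2] [546.2 432.   74. ] [[354.0, 419.0, 62.0], [657.0, 443.0, 77.0]]
 blue 96 [595.99836676 334.84074888] [-0.16697692 -0.9859608 ] -99.61209719028733
 green [[985.0, 418.0, -32.0], [985.0, 420.0, -30.0], [985.0, 423.0, -28.0]]
 black 514 [[374.0, 228.0, 21.0], [591.0, 238.0, 46.0], [816.0, 544.0, 59.0]]
side bench z 1.5034067531001885
 red [ 162  163  146   85 4812] [233.9 201.7] [484.7 260.6  54.1] [[345.0, 226.0, 5.0], [647.0, 437.0, 78.0]]
 red [316 217  22  13 165] [326.3 222.7] [578.8  50.5  79.7] [[565.0, 36.0, 74.0], [597.0, 71.0, 82.0]]
 blue 1978 [717.88023332 -32.14804556] [ 0.89110179 -0.45380349] -26.987974912177897
 green [[599.0, -60.0, 75.0], [622.0, -26.0, 109.0], [739.0, 11.0, 322.0]]
 black 1038 [[348.0, -47.0, 21.0], [491.0, 231.0, 42.0], [616.0, 328.0, 55.0]]
wrist bench z 0.15439608659518456
 red [275 183   9  31 217] [278.7 198.5] [650.9 -23.8  99.4] [[648.0, -33.0, 93.0], [654.0, -14.0, 104.0]]
 red [233 185  22  34 548] [243.2 201.4] [673.6 -24.8 115.7] [[667.0, -34.0, 113.0], [680.0, -15.0, 118.0]]
 red [ 345  267   44   46 1868] [366.3 289.3] [582.7  54.8  78.3] [[566.0, 37.0, 76.0], [599.0, 74.0, 80.0]]
 blue 3080 [724.86319762 -17.77431376] [-0.9987445  -0.05009409] -177.12861857283377
 green [[601.0, -60.0, 96.0], [690.0, -26.0, 114.0], [753.0, 11.0, 338.0]]
 black 4143 [[469.0, -64.0, 34.0], [485.0, -15.0, 41.0], [528.0, 31.0, 44.0]]
```

```bash
cat > m2.py <<'E'
from h import *
s=sense()
n='wrist';p=cv2.imread("pics/wrist0.png")[:,:,::-1].copy();d=np.load("pics/wrist0.npy");X=cloud(n,d,s);H=hsv(p)
x,y,z=X[...,0],X[...,1],X[...,2]
blue=(d>0)&(H[...,0]>100)&(H[...,0]<120)&(H[...,1]>120)&(z>50)&(z<130)
for sg in (1,-1):
    q=X[blue&(sg*(y+22)>30)]
    q=q[q[:,0]<800]
    c=np.polyfit(q[:,0],q[:,1],1);r=q[:,1]-np.polyval(c,q[:,0]);print('rail',sg,len(q),np.degrees(np.arctan(c[0])),np.polyval(c,600),r.std(),q[:,0].min(),q[:,0].max(),np.percentile(z[blue],[5,95]))
blk=(d>0)&(p.max(-1)<60)&(z>30)&(z<50)&(y>-60)&(y<20)
k,l,st,ce=cv2.connectedComponentsWithStats(blk.astype(np.uint8))
for i in range(1,k):
    if st[i,4]>200:
        q=X[l==i]; t=q[q[:,2]>np.percentile(q[:,2],70)]
        c=np.polyfit(q[:,1],q[:,0],1);print('roller',st[i],np.median(q,0).round(1),'top',t[:,2].max(),np.percentile(q[:,1],[1,99]),'x at y=-20',np.polyval(c,-20),'yaw',np.degrees(-np.arctan(c[0])))
red=(d>0)&((H[...,0]<6)|(H[...,0]>174))&(H[...,1]>150)&(abs(z-78)<6)&(y>25)
q=X[red][:,:2].astype(np.float32);print(cv2.minAreaRect(q),q.mean(0))
# can ends
can=(d>0)&(z>80)&(z<135)&(y<40)&(x>590)&(x<780)&~blue
q=X[can]; print(len(q))
for lo in range(605,760,4):
    m=q[abs(q[:,0]-lo)<2]; 
    if len(m): print(lo, m[:,2].max().round(1), np.percentile(m[:,1],[1,99]).round(0),end=' | ')
E
python3 m2.py
```

```text
rail 1 1013 -2.2923713315823355 26.874663635474082 0.7386060371510347 542.327337857296 799.9431398612709 [60.85155364 97.8864961 ]
rail -1 1357 -2.298203380212752 -69.20645586941862 0.7637087743730372 538.60928469973 799.9156932255896 [60.85155364 97.8864961 ]
roller [ 421  145   30   93 1759] [521.6 -20.9  41.2] top 44.60309793295377 [-58.98109427  19.1568637 ] x at y=-20 521.094587569035 yaw -2.141848184129665
roller [ 468  145   42   95 2011] [478.2 -22.7  41.1] top 49.916047546133086 [-59.45010292  19.28493588] x at y=-20 477.56848989796714 yaw -3.1889746752606265
((582.2946166992188, 56.10991668701172), (39.48892593383789, 35.80318832397461), 88.19768524169922) [582.55927   55.082165]
28387
605 103.0 [-65.  20.] | 609 106.4 [-66.  21.] | 613 109.6 [-66.  20.] | 617 110.7 [-66.  20.] | 621 112.1 [-66.  20.] | 625 112.5 [-66.  20.] | 629 112.6 [-66.  20.] | 633 112.6 [-66.  20.] | 637 111.0 [-67.  20.] | 641 110.6 [-67.  19.] | 645 108.1 [-67.  19.] | 649 105.2 [-67.  19.] | 653 100.8 [-67.  18.] | 657 106.7 [-67.  18.] | 661 111.6 [-67.  19.] | 665 114.2 [-68.  19.] | 669 116.2 [-68.  18.] | 673 118.0 [-68.  18.] | 677 119.5 [-68.  18.] | 681 118.7 [-69.  18.] | 685 118.6 [-69.  18.] | 689 117.8 [-69.  18.] | 693 116.2 [-69.  18.] | 697 114.3 [-69.  18.] | 701 111.5 [-69.  17.] | 705 108.3 [-72.  17.] | 709 111.3 [-69.  16.] | 713 115.6 [-68.  18.] | 717 119.0 [-69.  18.] | 721 121.0 [-69.  17.] | 725 122.3 [-69.  17.] | 729 124.0 [-69.  17.] | 733 123.9 [-70.  17.] | 737 123.8 [-70.  17.] | 741 123.0 [-70.  16.] | 745 121.9 [-69.  17.] | 749 120.8 [-71.  16.] | 753 118.5 [-71.  16.] | 757 115.0 [-74.  16.] |
```

```bash
cat > m3.py <<'E'
from h import *
s=sense()
for n in ('scene','side'):
    p=cv2.imread(f"pics/{n}0.png")[:,:,::-1].copy();d=np.load(f"pics/{n}0.npy");X=cloud(n,d,s);H=hsv(p)
    x,y,z=X[...,0],X[...,1],X[...,2]
    red=(d>0)&((H[...,0]<8)|(H[...,0]>172))&(H[...,1]>130)&(y>120)&(y<480)&(x>300)&(x<720)&(z>66)&(z<82)
    q=X[red];print(n,len(q),np.median(q[:,2]),cv2.minAreaRect(q[:,:2].astype(np.float32)))
    # carton
    br=(d>0)&(y<-120)&(y>-600)&(x>300)&(x<900)&(abs(z-100)<6)
    q=X[br];print(' carton',len(q),cv2.minAreaRect(q[:,:2].astype(np.float32)) if len(q) else 0)
    am=(d>0)&(x>330)&(x<680)&(y>220)&(y<440)&(z>40)&(z<82)&(H[...,0]>8)&(H[...,0]<20)&(H[...,1]>130)
    k,l,st,ce=cv2.connectedComponentsWithStats(am.astype(np.uint8))
    for i in range(1,k):
        if st[i,4]>60:
            qq=X[l==i];print(' jar',st[i],np.percentile(qq,[2,50,98],axis=0).round(0).tolist())
E
python3 m3.py
```

```text
scene 1724 73.18817674184181 ((498.85675048828125, 334.4292907714844), (214.88656616210938, 314.5450439453125), 87.19657135009766)
 carton 10531 ((501.0990905761719, -320.02886962890625), (190.00672912597656, 286.7253112792969), 82.54601287841797)
 jar [378 162  45  26 414] [[389.0, 285.0, 41.0], [427.0, 338.0, 55.0], [435.0, 383.0, 69.0]]
 jar [425 200  45  24 335] [[574.0, 294.0, 43.0], [606.0, 325.0, 59.0], [617.0, 378.0, 69.0]]
side 1522 74.95158350290819 ((497.523681640625, 331.7852783203125), (216.79052734375, 311.2127685546875), 87.8949203491211)
 carton 18086 ((501.2638244628906, -320.4189147949219), (191.5664520263672, 282.76922607421875), 82.50370025634766)
 jar [251 175  32  24 320] [[563.0, 292.0, 42.0], [575.0, 300.0, 56.0], [609.0, 376.0, 72.0]]
 jar [186 194  31  23 281] [[379.0, 246.0, 44.0], [391.0, 302.0, 60.0], [423.0, 370.0, 77.0]]
```

Lane yaw comes out at -2.3° and its origin at about (631,-22). The pad is at (582,55.5,78), which agrees with the given heights. The crate centre is near (498,333) with yaw about -2.5°. Next I'll shut the gripper and go over the outer part of the pad.

Request:
servo_tool --gripper -1 --force 20 --series '[{"tx": -30,"ty": 25,"tz": 20,"az": 0.02},{"tx": -60,"ty": 50,"tz": 50,"az": 0.04},{"tx": -64,"ty": 54,"tz": 85,"az": 0.04},{"tx": -64,"ty": 54,"tz": 115,"az": 0.04},{"tx": -64,"ty": 54,"tz": 128,"az": 0.04},{"tx": -64,"ty": 54,"tz": 130,"az": 0.04},{"tx": -64,"ty": 54,"tz": 130,"az": 0.04},{"tx": -64,"ty": 54,"tz": 130,"az": 0.04}]'

```text
$.series[0]: bad value
```

Request:
servo_tool --gripper -1 --force 20 --series '[{"tx": -30,"ty": 25,"tz": 20,"ax": 0,"ay": 0,"az": 0.02},{"tx": -60,"ty": 50,"tz": 50,"ax": 0,"ay": 0,"az": 0.04},{"tx": -64,"ty": 54,"tz": 85,"ax": 0,"ay": 0,"az": 0.04},{"tx": -64,"ty": 54,"tz": 115,"ax": 0,"ay": 0,"az": 0.04},{"tx": -64,"ty": 54,"tz": 128,"ax": 0,"ay": 0,"az": 0.04},{"tx": -64,"ty": 54,"tz": 130,"ax": 0,"ay": 0,"az": 0.04},{"tx": -64,"ty": 54,"tz": 130,"ax": 0,"ay": 0,"az": 0.04},{"tx": -64,"ty": 54,"tz": 130,"ax": 0,"ay": 0,"az": 0.04}]'

```text
clock: 0.82
tool_pos: [571.4, 64.1, 92.9]
tcp_rot: [[-0.04, -0.999, 0.0], [-0.999, 0.04, 0.0], [-0.0, -0.0, -1.0]]
ft_force: [0.4, 0.3, 0.2]
grip_width: 41.7
```

Request:
servo_tool --series '[{"tx": 0,"ty": 0,"tz": 5,"ax": 0,"ay": 0,"az": 0},{"tx": 0,"ty": 0,"tz": 5,"ax": 0,"ay": 0,"az": 0},{"tx": 0,"ty": 0,"tz": 5,"ax": 0,"ay": 0,"az": 0},{"tx": 0,"ty": 0,"tz": 5,"ax": 0,"ay": 0,"az": 0},{"tx": 0,"ty": 0,"tz": 5,"ax": 0,"ay": 0,"az": 0},{"tx": 0,"ty": 0,"tz": 5,"ax": 0,"ay": 0,"az": 0},{"tx": 0,"ty": 0,"tz": 12,"ax": 0,"ay": 0,"az": 0},{"tx": 0,"ty": 0,"tz": 20,"ax": 0,"ay": 0,"az": 0},{"tx": 0,"ty": 0,"tz": 26,"ax": 0,"ay": 0,"az": 0},{"tx": 0,"ty": 0,"tz": 30,"ax": 0,"ay": 0,"az": 0},{"tx": 0,"ty": 0,"tz": 34,"ax": 0,"ay": 0,"az": 0},{"tx": 0,"ty": 0,"tz": 34,"ax": 0,"ay": 0,"az": 0}]'

```text
clock: 1.82
tool_pos: [570.0, 64.1, 57.7]
tcp_rot: [[-0.04, -0.999, -0.003], [-0.999, 0.04, -0.001], [0.001, 0.003, -1.0]]
ft_force: [-5.1, 2.6, 5.3]
grip_width: 0.6
```

Request:
servo_tool --series '[{"tx": 0,"ty": 0,"tz": 3,"ax": 0,"ay": 0,"az": 0},{"tx": 0,"ty": 0,"tz": 5,"ax": 0,"ay": 0,"az": 0},{"tx": 0,"ty": 0,"tz": 7,"ax": 0,"ay": 0,"az": 0},{"tx": 0,"ty": 0,"tz": 7,"ax": 0,"ay": 0,"az": 0}]'

```text
clock: 2.15
tool_pos: [570.5, 64.2, 50.9]
tcp_rot: [[-0.039, -0.999, -0.002], [-0.999, 0.039, -0.001], [0.001, 0.002, -1.0]]
ft_force: [-1.7, 1.7, 5.7]
grip_width: 0.2
```

Request:
servo_tool --series '[{"tx": 0,"ty": 0,"tz": 2,"ax": 0,"ay": 0,"az": 0},{"tx": 0,"ty": 0,"tz": 4,"ax": 0,"ay": 0,"az": 0},{"tx": 0,"ty": 0,"tz": 5,"ax": 0,"ay": 0,"az": 0},{"tx": 0,"ty": 0,"tz": 5,"ax": 0,"ay": 0,"az": 0},{"tx": 0,"ty": 0,"tz": 5,"ax": 0,"ay": 0,"az": 0}]'

```text
clock: 2.57
tool_pos: [571.2, 64.2, 46.9]
tcp_rot: [[-0.039, -0.999, -0.001], [-0.999, 0.039, -0.001], [0.001, 0.001, -1.0]]
ft_force: [-2.4, 1.6, 8.1]
grip_width: 0.5
```

```bash
python3 - <<'E'
from h import *
grab('side','p1');p,d,X,s=grab('wrist','p1');print(s['ft_force'],s['tool_pos'])
a=cv2.imread('pics/side_p1.png')[150:310,240:480];b=cv2.imread('pics/wrist_p1.png')
cv2.imwrite('pics/p1.png',np.vstack([cv2.resize(a,(480,320)),cv2.resize(b,(480,270))]))
E
```

```text
[-2.2587911   0.23372549  7.06341702] [571.1880375   64.17435115  46.86171179]
```

View pics/p1.png

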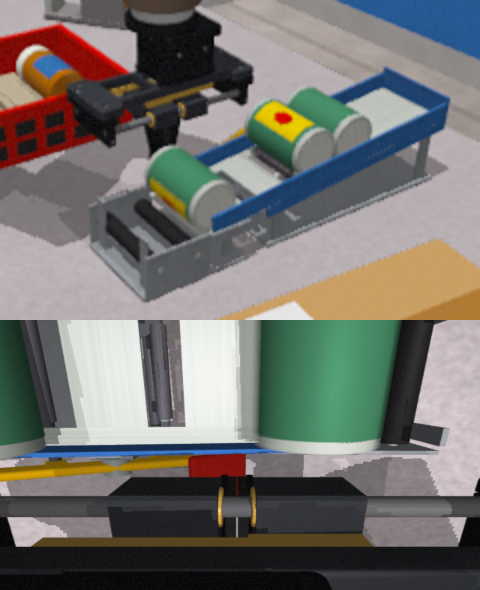

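The can has left the stop, with can 2 held. I'll press slightly more so the stroke is certain and the can settles, then lift.

Request:
servo_tool --series '[{"tx": 0,"ty": 0,"tz": 2,"ax": 0,"ay": 0,"az": 0},{"tx": 0,"ty": 0,"tz": 4,"ax": 0,"ay": 0,"az": 0},{"tx": 0,"ty": 0,"tz": 4,"ax": 0,"ay": 0,"az": 0},{"tx": 0,"ty": 0,"tz": 4,"ax": 0,"ay": 0,"az": 0}]'

```text
clock: 3.0
tool_pos: [571.4, 64.1, 46.1]
tcp_rot: [[-0.037, -0.999, 0.0], [-0.999, 0.037, -0.002], [0.002, -0.0, -1.0]]
ft_force: [-9.6, 0.6, 21.7]
grip_width: 0.3
```

Request:
servo_tool --series '[{"tx": 0,"ty": 0,"tz": -10,"ax": 0,"ay": 0,"az": 0},{"tx": 0,"ty": 0,"tz": -22,"ax": 0,"ay": 0,"az": 0},{"tx": 0,"ty": 0,"tz": -34,"ax": 0,"ay": 0,"az": 0},{"tx": 0,"ty": 0,"tz": -50,"ax": 0,"ay": 0,"az": 0},{"tx": 0,"ty": 0,"tz": -80,"ax": 0,"ay": 0,"az": 0},{"tx": 15,"ty": 20,"tz": -110,"ax": 0,"ay": 0,"az": 0},{"tx": 30,"ty": 45,"tz": -140,"ax": 0,"ay": 0,"az": 0},{"tx": 40,"ty": 66,"tz": -165,"ax": 0,"ay": 0,"az": 0},{"tx": 40,"ty": 66,"tz": -165,"ax": 0,"ay": 0,"az": 0},{"tx": 40,"ty": 66,"tz": -165,"ax": 0,"ay": 0,"az": 0}]'

```text
clock: 3.83
tool_pos: [504.4, 26.6, 213.1]
tcp_rot: [[-0.038, -0.999, 0.006], [-0.999, 0.038, -0.0], [-0.0, -0.006, -1.0]]
ft_force: [-0.2, 0.1, -0.0]
grip_width: 0.3
```

```bash
python3 - <<'E'
from h import *
grab('side','p2');p,d,X,s=grab('wrist','p2');print(s['clock'],s['tool_pos'])
np.save('pics/wp2X.npy',X)
a=cv2.imread('pics/side_p2.png')[150:310,240:480];b=cv2.imread('pics/wrist_p2.png')
cv2.imwrite('pics/p2.png',np.vstack([cv2.resize(a,(360,240)),cv2.resize(b,(480,360))[:, :360] if 0 else cv2.resize(b,(360,270))]))
x,y,z=X[...,0],X[...,1],X[...,2];H=hsv(p)
m=(d>0)&(z>65)&(z<95)&(x>450)&(x<560)&(y>-80)&(y<40)
q=X[m];print(np.percentile(q,[1,50,99],axis=0))
for yy in (-45,-20,0):
    t=q[abs(q[:,1]-yy)<6];A=np.c_[2*t[:,0],2*t[:,2],np.ones(len(t))];c=np.linalg.lstsq(A,t[:,0]**2+t[:,2]**2,rcond=None)[0];print(yy,c[:2],np.sqrt(c[2]+c[0]**2+c[1]**2))
yel=m&(H[...,0]>20)&(H[...,0]<33)&(H[...,1]>150);print('yel',yel.sum(),np.percentile(X[yel],[2,50,98],axis=0) if yel.sum() else 0)
m=(d>0)&(z>85)&(z<125)&(x>590)&(x<670)&(abs(y+22)<20)
t=X[m];print('can2 top',t[t[:,2]>np.percentile(t[:,2],90)].mean(0))
m=(d>0)&((H[...,0]<6)|(H[...,0]>174))&(H[...,1]>150)&(y>25)&(y<90)&(x>550)&(x<620);print('pad',np.median(X[m],0))
E
```

```text
3.8833 [504.19438055  26.75135368 211.50249952]
[[470.0625103  -66.53584806  66.10657708]
 [498.15528586 -20.48662334  85.59905744]
 [553.20162795  28.69075567  89.96424577]]
-45 [495.98050662  61.824836  ] 27.185490075297682
-20 [497.00444105  62.05059595] 26.991081923512954
0 [497.83344207  62.01296337] 27.027407334166437
yel 128 [[522.22537493 -48.38210261  65.34985668]
 [523.63380793 -15.2626154   69.22823387]
 [525.33733343   9.86156414  70.92855073]]
can2 top [656.56284409 -23.61939858 111.85710458]
pad [581.02673355  50.81663877  77.95653564]
```

View pics/p2.png

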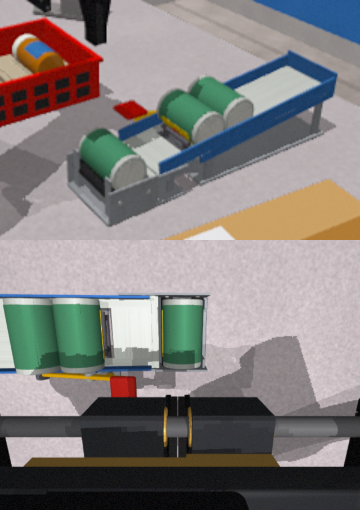

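The can is on the rollers with its axis at x≈497 and z 62, and the rocker is back at rest with its pad at 78. The panel edge is at +x (up-lane), about 71° from the top, so the panel middle is about 105° away. I'll rub the top toward -x by about 49 mm in two strokes.

Request:
servo_tool --series '[{"tx": 22,"ty": -4,"tz": 35,"ax": 0,"ay": 0,"az": 0},{"tx": 44,"ty": -8.5,"tz": 70,"ax": 0,"ay": 0,"az": 0},{"tx": 44,"ty": -8.5,"tz": 100,"ax": 0,"ay": 0,"az": 0},{"tx": 44,"ty": -8.5,"tz": 115,"ax": 0,"ay": 0,"az": 0},{"tx": 44,"ty": -8.5,"tz": 118,"ax": 0,"ay": 0,"az": 0},{"tx": 44,"ty": -8.5,"tz": 118,"ax": 0,"ay": 0,"az": 0}]'

```text
clock: 4.43
tool_pos: [510.6, -17.8, 90.5]
tcp_rot: [[-0.037, -0.999, -0.004], [-0.999, 0.037, -0.003], [0.003, 0.004, -1.0]]
ft_force: [-0.0, 0.4, 0.0]
grip_width: 0.1
```

Request:
servo_tool --series '[{"tx": 0,"ty": 0,"tz": 1.5,"ax": 0,"ay": 0,"az": 0},{"tx": 0,"ty": 0,"tz": 2.5,"ax": 0,"ay": 0,"az": 0},{"tx": 0,"ty": 0,"tz": 2.5,"ax": 0,"ay": 0,"az": 0}]'

```text
clock: 4.68
tool_pos: [511.2, -17.4, 88.6]
tcp_rot: [[-0.037, -0.999, -0.003], [-0.999, 0.037, -0.003], [0.003, 0.002, -1.0]]
ft_force: [0.1, 0.3, -0.3]
grip_width: 0.9
```

Request:
servo_tool --series '[{"tx": 0,"ty": 0,"tz": 1,"ax": 0,"ay": 0,"az": 0},{"tx": 0,"ty": 0,"tz": 1.5,"ax": 0,"ay": 0,"az": 0},{"tx": 0,"ty": 0,"tz": 1.5,"ax": 0,"ay": 0,"az": 0}]'

```text
clock: 4.93
tool_pos: [512.0, -17.2, 88.0]
tcp_rot: [[-0.036, -0.999, -0.0], [-0.999, 0.036, -0.002], [0.002, -0.0, -1.0]]
ft_force: [0.5, -0.2, 2.2]
grip_width: 0.7
```

Request:
servo_tool --series '[{"tx": 0,"ty": 2,"tz": 1,"ax": 0,"ay": 0,"az": 0},{"tx": 0,"ty": 6,"tz": 1,"ax": 0,"ay": 0,"az": 0},{"tx": 0,"ty": 10,"tz": 1,"ax": 0,"ay": 0,"az": 0},{"tx": 0,"ty": 14,"tz": 1,"ax": 0,"ay": 0,"az": 0},{"tx": 0,"ty": 18,"tz": 1,"ax": 0,"ay": 0,"az": 0},{"tx": 0,"ty": 22,"tz": 1,"ax": 0,"ay": 0,"az": 0},{"tx": 0,"ty": 25,"tz": 1,"ax": 0,"ay": 0,"az": 0},{"tx": 0,"ty": 26,"tz": 1,"ax": 0,"ay": 0,"az": 0},{"tx": 0,"ty": 26,"tz": 1,"ax": 0,"ay": 0,"az": 0}]'

```text
clock: 5.68
tool_pos: [486.4, -16.0, 88.4]
tcp_rot: [[-0.036, -0.999, 0.002], [-0.999, 0.036, -0.002], [0.002, -0.002, -1.0]]
ft_force: [-1.6, -0.1, 8.2]
grip_width: 0.1
```

```bash
python3 - <<'E'
from h import *
p,d,X,s=grab('side','p3')
cv2.imwrite('pics/p3.png',cv2.resize(p[190:310,240:420,::-1],(720,480)))
E
```

```text
(no output)
```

View pics/p3.png

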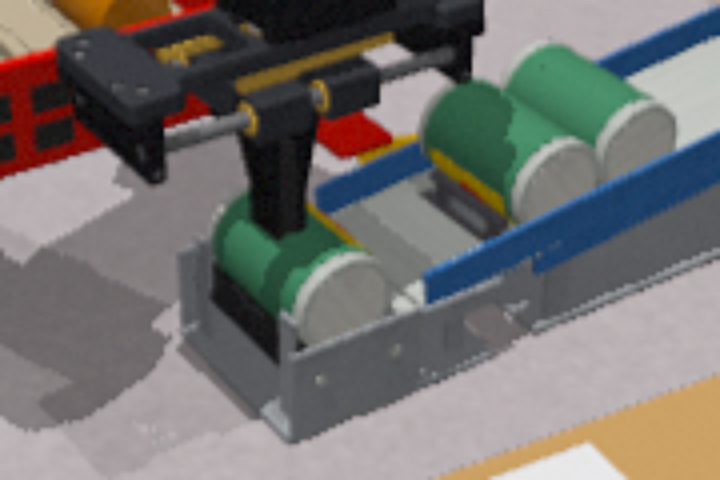

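Request:
servo_tool --series '[{"tx": 0,"ty": 0,"tz": -4,"ax": 0,"ay": 0,"az": 0},{"tx": 0,"ty": 0,"tz": -9,"ax": 0,"ay": 0,"az": 0},{"tx": 0,"ty": -13,"tz": -9,"ax": 0,"ay": 0,"az": 0},{"tx": 0,"ty": -25,"tz": -9,"ax": 0,"ay": 0,"az": 0},{"tx": 0,"ty": -25,"tz": -8,"ax": 0,"ay": 0,"az": 0},{"tx": 0,"ty": -25,"tz": -4,"ax": 0,"ay": 0,"az": 0},{"tx": 0,"ty": -25,"tz": 0,"ax": 0,"ay": 0,"az": 0},{"tx": 0,"ty": -25,"tz": 0.5,"ax": 0,"ay": 0,"az": 0},{"tx": 0,"ty": -25,"tz": 0.5,"ax": 0,"ay": 0,"az": 0}]'

```text
clock: 6.48
tool_pos: [511.6, -17.0, 88.2]
tcp_rot: [[-0.035, -0.999, 0.003], [-0.999, 0.035, -0.002], [0.002, -0.003, -1.0]]
ft_force: [1.7, -0.7, 1.2]
grip_width: 0.8
```

Request:
servo_tool --series '[{"tx": 0,"ty": 2,"tz": 1,"ax": 0,"ay": 0,"az": 0},{"tx": 0,"ty": 6,"tz": 1.2,"ax": 0,"ay": 0,"az": 0},{"tx": 0,"ty": 10,"tz": 1.2,"ax": 0,"ay": 0,"az": 0},{"tx": 0,"ty": 14,"tz": 1.2,"ax": 0,"ay": 0,"az": 0},{"tx": 0,"ty": 18,"tz": 1.2,"ax": 0,"ay": 0,"az": 0},{"tx": 0,"ty": 21,"tz": 1.2,"ax": 0,"ay": 0,"az": 0},{"tx": 0,"ty": 23,"tz": 1,"ax": 0,"ay": 0,"az": 0},{"tx": 0,"ty": 23,"tz": 0,"ax": 0,"ay": 0,"az": 0},{"tx": 0,"ty": 23,"tz": -3,"ax": 0,"ay": 0,"az": 0},{"tx": 0,"ty": 23,"tz": -12,"ax": 0,"ay": 0,"az": 0},{"tx": -10,"ty": 20,"tz": -40,"ax": 0,"ay": 0,"az": 0},{"tx": -25,"ty": 15,"tz": -75,"ax": 0,"ay": 0,"az": 0},{"tx": -40,"ty": 12,"tz": -110,"ax": 0,"ay": 0,"az": 0},{"tx": -40,"ty": 12,"tz": -115,"ax": 0,"ay": 0,"az": 0},{"tx": -40,"ty": 12,"tz": -115,"ax": 0,"ay": 0,"az": 0}]'

```text
clock: 7.73
tool_pos: [501.8, 24.7, 205.8]
tcp_rot: [[-0.034, -0.999, 0.009], [-0.999, 0.034, -0.0], [-0.0, -0.008, -1.0]]
ft_force: [-0.6, -0.8, -1.0]
grip_width: 0.4
```

```bash
cat > pan.py <<'E'
from h import *
import sys
p,d,X,s=grab('wrist',sys.argv[1]);print(s['clock'],s['tool_pos'])
x,y,z=X[...,0],X[...,1],X[...,2];H=hsv(p)
m=(d>0)&(z>65)&(z<95)&(x>450)&(x<540)&(y>-80)&(y<40)
q=X[m&(z>72)]
print('ends y',np.percentile(q[:,1],[1,99]))
cs=[]
for yy in (-45,-17,5):
    t=q[abs(q[:,1]-yy)<6];A=np.c_[2*t[:,0],2*t[:,2],np.ones(len(t))];c=np.linalg.lstsq(A,t[:,0]**2+t[:,2]**2,rcond=None)[0];cs.append(c[:2]);print(yy,c[:2].round(1),np.sqrt(c[2]+c[0]**2+c[1]**2))
cx=np.polyfit([-45,-17,5],[c[0] for c in cs],1);cz=np.mean([c[1] for c in cs])
for nm,mm in (('yel',m&(H[...,0]>18)&(H[...,0]<35)&(H[...,1]>130)),('red',m&((H[...,0]<8)|(H[...,0]>172))&(H[...,1]>130))):
    t=X[mm]
    if len(t)>20:
        a=np.degrees(np.arctan2(t[:,0]-np.polyval(cx,t[:,1]),t[:,2]-cz));print(nm,len(t),np.percentile(a,[2,50,98]))
E
python3 pan.py p4
```

```text
7.7333 [501.75382986  24.65802624 205.78820822]
ends y [-60.45010788  25.17461179]
-45 [496.2  63.3] 26.22080463603513
-17 [497.4  64.1] 25.77886811771725
5 [498.2  63.4] 26.20492431538266
yel 3401 [-26.48254564   6.2426521   45.99231424]
red 535 [-5.01293964 10.14572947 25.59299643]
```

View pics/wrist_p4.png

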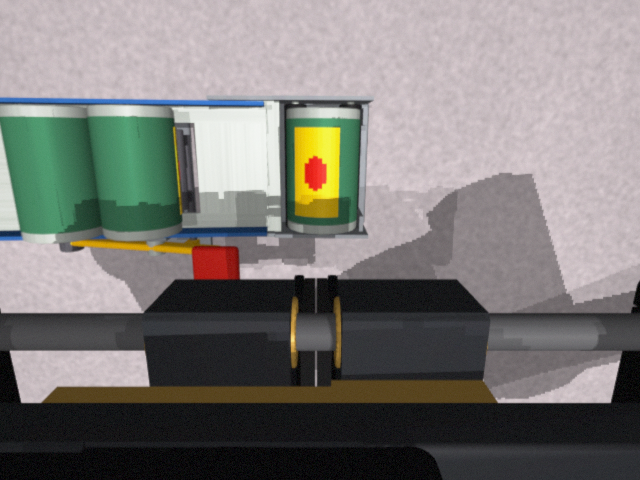

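The panel now faces up, with the red patch at (315,173) about 10° off toward +x. I'll trim it with a short stroke of about 5 mm.

Request:
servo_tool --series '[{"tx": 20,"ty": 0,"tz": 30,"ax": 0,"ay": 0,"az": 0},{"tx": 42,"ty": 0,"tz": 65,"ax": 0,"ay": 0,"az": 0},{"tx": 42,"ty": 0,"tz": 95,"ax": 0,"ay": 0,"az": 0},{"tx": 42,"ty": 0,"tz": 111,"ax": 0,"ay": 0,"az": 0},{"tx": 42,"ty": 0,"tz": 114,"ax": 0,"ay": 0,"az": 0},{"tx": 42,"ty": 0,"tz": 114,"ax": 0,"ay": 0,"az": 0},{"tx": 42,"ty": 0,"tz": 114,"ax": 0,"ay": 0,"az": 0}]'

```text
clock: 8.37
tool_pos: [498.6, -20.0, 89.3]
tcp_rot: [[-0.035, -0.999, 0.002], [-0.999, 0.035, -0.004], [0.004, -0.002, -1.0]]
ft_force: [0.5, -4.2, 6.8]
grip_width: 0.4
```

Request:
servo_tool --series '[{"tx": 0,"ty": 2,"tz": 0,"ax": 0,"ay": 0,"az": 0},{"tx": 0,"ty": 4,"tz": 0,"ax": 0,"ay": 0,"az": 0},{"tx": 0,"ty": 5,"tz": 0,"ax": 0,"ay": 0,"az": 0},{"tx": 0,"ty": 5,"tz": 0,"ax": 0,"ay": 0,"az": 0},{"tx": 0,"ty": 5,"tz": -3,"ax": 0,"ay": 0,"az": 0},{"tx": 0,"ty": 5,"tz": -15,"ax": 0,"ay": 0,"az": 0},{"tx": -15,"ty": 2,"tz": -45,"ax": 0,"ay": 0,"az": 0},{"tx": -30,"ty": 0,"tz": -80,"ax": 0,"ay": 0,"az": 0},{"tx": -42,"ty": 0,"tz": -112,"ax": 0,"ay": 0,"az": 0},{"tx": -42,"ty": 0,"tz": -115,"ax": 0,"ay": 0,"az": 0},{"tx": -42,"ty": 0,"tz": -115,"ax": 0,"ay": 0,"az": 0}]'

```text
clock: 9.28
tool_pos: [499.8, 22.7, 204.8]
tcp_rot: [[-0.034, -0.999, 0.003], [-0.999, 0.034, -0.003], [0.003, -0.003, -1.0]]
ft_force: [-1.0, 0.1, -0.7]
grip_width: 0.5
```

```bash
python3 pan.py p5
```

```text
9.2833 [499.77301929  22.74110451 204.79490153]
ends y [-60.55164242  25.06170838]
-45 [496.1  63.3] 26.190386917339374
-17 [497.4  64.2] 25.695165641023323
5 [498.2  63.6] 26.08864924750686
yel 3395 [-27.69237762   5.27877147  44.56358114]
red 516 [-6.08519597  8.1256123  22.84005089]
```

View pics/wrist_p5.png

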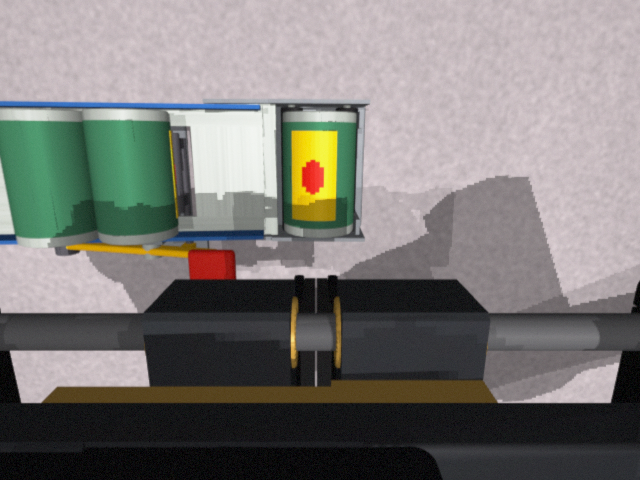

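Request:
servo_tool --gripper 0.47 --series '[{"tx": 20,"ty": 1,"tz": 20,"ax": 0,"ay": 0,"az": 0},{"tx": 40,"ty": 1.6,"tz": 45,"ax": 0,"ay": 0,"az": 0},{"tx": 40,"ty": 1.6,"tz": 70,"ax": 0,"ay": 0,"az": 0},{"tx": 40,"ty": 1.6,"tz": 85,"ax": 0,"ay": 0,"az": 0},{"tx": 40,"ty": 1.6,"tz": 95,"ax": 0,"ay": 0,"az": 0},{"tx": 40,"ty": 1.6,"tz": 95,"ax": 0,"ay": 0,"az": 0},{"tx": 40,"ty": 1.6,"tz": 95,"ax": 0,"ay": 0,"az": 0},{"tx": 40,"ty": 1.6,"tz": 95,"ax": 0,"ay": 0,"az": 0},{"tx": 40,"ty": 1.6,"tz": 95,"ax": 0,"ay": 0,"az": 0},{"tx": 40,"ty": 1.6,"tz": 95,"ax": 0,"ay": 0,"az": 0},{"tx": 40,"ty": 1.6,"tz": 95,"ax": 0,"ay": 0,"az": 0}]'

```text
clock: 10.25
tool_pos: [495.8, -18.0, 108.7]
tcp_rot: [[-0.035, -0.999, 0.001], [-0.999, 0.035, -0.003], [0.003, -0.001, -1.0]]
ft_force: [0.5, -0.0, -0.3]
grip_width: 61.5
```

Request:
servo_tool --series '[{"tx": 0,"ty": -1.4,"tz": 5,"ax": 0,"ay": 0,"az": 0},{"tx": 0,"ty": -1.4,"tz": 15,"ax": 0,"ay": 0,"az": 0},{"tx": 0,"ty": -1.4,"tz": 28,"ax": 0,"ay": 0,"az": 0},{"tx": 0,"ty": -1.4,"tz": 42,"ax": 0,"ay": 0,"az": 0},{"tx": 0,"ty": -1.4,"tz": 53,"ax": 0,"ay": 0,"az": 0},{"tx": 0,"ty": -1.4,"tz": 58,"ax": 0,"ay": 0,"az": 0},{"tx": 0,"ty": -1.4,"tz": 58.5,"ax": 0,"ay": 0,"az": 0},{"tx": 0,"ty": -1.4,"tz": 58.5,"ax": 0,"ay": 0,"az": 0}]'

```text
clock: 10.92
tool_pos: [497.4, -18.2, 50.3]
tcp_rot: [[-0.035, -0.999, 0.001], [-0.999, 0.035, -0.004], [0.004, -0.001, -1.0]]
ft_force: [0.1, 0.9, -0.8]
grip_width: 63.7
```

Request:
servo_tool --gripper -1 --force 25 --series '[{"tx": 0,"ty": 0,"tz": 0,"ax": 0,"ay": 0,"az": 0},{"tx": 0,"ty": 0,"tz": 0,"ax": 0,"ay": 0,"az": 0},{"tx": 0,"ty": 0,"tz": 0,"ax": 0,"ay": 0,"az": 0},{"tx": 0,"ty": 0,"tz": 0,"ax": 0,"ay": 0,"az": 0},{"tx": 0,"ty": 0,"tz": 0,"ax": 0,"ay": 0,"az": 0},{"tx": 0,"ty": 0,"tz": 0,"ax": 0,"ay": 0,"az": 0},{"tx": 0,"ty": 0,"tz": 0,"ax": 0,"ay": 0,"az": 0}]'

```text
clock: 11.5
tool_pos: [497.0, -18.1, 50.5]
tcp_rot: [[-0.035, -0.999, -0.0], [-0.999, 0.035, -0.004], [0.004, -0.0, -1.0]]
ft_force: [-2.8, 2.3, 2.9]
grip_width: 53.0
```

Request:
servo_tool --series '[{"tx": 0,"ty": 0,"tz": -10,"ax": 0,"ay": 0,"az": 0},{"tx": 0,"ty": 0,"tz": -30,"ax": 0,"ay": 0,"az": 0},{"tx": 0,"ty": 0,"tz": -60,"ax": 0,"ay": 0,"az": 0},{"tx": 0,"ty": 0,"tz": -90,"ax": 0,"ay": 0,"az": 0},{"tx": -5,"ty": 0,"tz": -120,"ax": 0,"ay": 0,"az": 0},{"tx": -25,"ty": 0,"tz": -150,"ax": 0,"ay": 0,"az": 0},{"tx": -55,"ty": 0,"tz": -170,"ax": 0,"ay": 0,"az": 0},{"tx": -90,"ty": 0,"tz": -180,"ax": 0,"ay": 0,"az": 0},{"tx": -130,"ty": 0,"tz": -185,"ax": 0,"ay": 0,"az": 0},{"tx": -170,"ty": 5,"tz": -185,"ax": 0,"ay": 0,"az": 0},{"tx": -210,"ty": 8,"tz": -185,"ax": 0,"ay": 0,"az": 0},{"tx": -250,"ty": 10,"tz": -185,"ax": 0,"ay": 0,"az": 0},{"tx": -290,"ty": 11,"tz": -185,"ax": 0,"ay": 0,"az": 0},{"tx": -320,"ty": 12,"tz": -185,"ax": 0,"ay": 0,"az": 0},{"tx": -340,"ty": 12,"tz": -185,"ax": 0,"ay": 0,"az": 0},{"tx": -350,"ty": 12,"tz": -185,"ax": 0,"ay": 0,"az": 0},{"tx": -350,"ty": 12,"tz": -185,"ax": 0,"ay": 0,"az": 0},{"tx": -350,"ty": 12,"tz": -185,"ax": 0,"ay": 0,"az": 0}]'

```text
clock: 13.0
tool_pos: [497.1, 332.3, 233.5]
tcp_rot: [[-0.035, -0.999, -0.001], [-0.999, 0.035, -0.005], [0.005, 0.001, -1.0]]
ft_force: [-0.2, -1.0, -2.1]
grip_width: 53.3
```

```bash
cat > cr.py <<'E'
from h import *
p,d,X,s=grab('wrist','c1');print(s['clock'],s['tool_pos'],s['tcp_rot'].round(3).tolist())
np.save('pics/c1X.npy',X)
x,y,z=X[...,0],X[...,1],X[...,2];H=hsv(p)
red=(d>0)&((H[...,0]<8)|(H[...,0]>172))&(H[...,1]>130)&(z>66)&(z<82)
k,l,st,ce=cv2.connectedComponentsWithStats(red.astype(np.uint8))
for i in range(1,k):
    if st[i,4]>100: print('rim',st[i],np.percentile(X[l==i],[2,50,98],axis=0).round(1).tolist())
q=X[red];print(cv2.minAreaRect(q[:,:2].astype(np.float32)))
am=(d>0)&(z>35)&(z<82)&(H[...,0]>8)&(H[...,0]<20)&(H[...,1]>130)
k,l,st,ce=cv2.connectedComponentsWithStats(am.astype(np.uint8))
for i in range(1,k):
    if st[i,4]>200:
        t=X[l==i];print('jar',st[i],np.percentile(t,[2,50,98],axis=0).round(0).tolist())
        A=np.c_[2*t[:,0],2*t[:,2],np.ones(len(t))]
        b=np.linalg.lstsq(A,t[:,0]**2+t[:,2]**2,rcond=None)[0];print(b[:2])
E
python3 cr.py
```

```text
13.0 [497.07605763 332.31947706 233.4679153 ] [[-0.035, -0.999, -0.001], [-0.999, 0.035, -0.005], [0.005, 0.001, -1.0]]
rim [  112    86   409   194 11952] [[341.9, 225.9, 67.1], [494.8, 244.2, 74.7], [651.1, 377.2, 76.4]]
((496.69061279296875, 307.93115234375), (157.5015869140625, 311.0192565917969), 87.44003295898438)
jar [ 386  157   68  119 3477] [[382.0, 286.0, 44.0], [418.0, 345.0, 62.0], [433.0, 381.0, 69.0]]
[406.8012308   45.15875744]
jar [ 180  174   65  103 3193] [[563.0, 295.0, 42.0], [579.0, 341.0, 62.0], [613.0, 379.0, 69.0]]
[589.10997543  45.35055832]
```

View pics/wrist_c1.png

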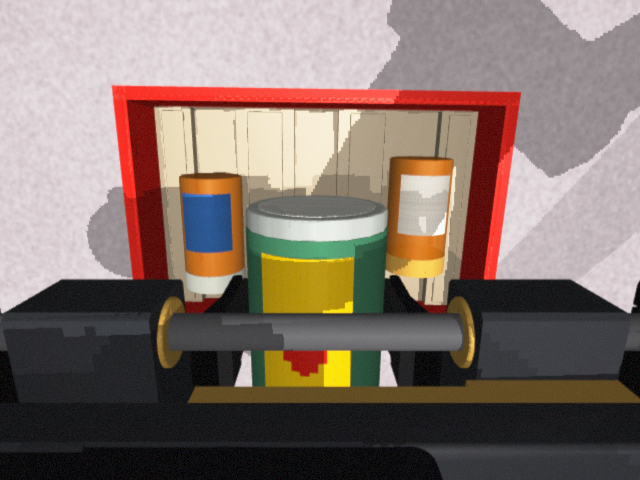

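The crate's middle groove is at about (497.7,332), yaw -2.5°; the two jar centres measure 182 mm apart against 184 given. The tool is over it, and the can hangs 11.5 mm above the TCP. I'll lower it slowly.

Request:
servo_tool --series '[{"tx": 0,"ty": -0.5,"tz": 20,"ax": 0,"ay": 0,"az": 0.008},{"tx": 0,"ty": -0.5,"tz": 45,"ax": 0,"ay": 0,"az": 0.008},{"tx": 0,"ty": -0.5,"tz": 70,"ax": 0,"ay": 0,"az": 0.008},{"tx": 0,"ty": -0.5,"tz": 92,"ax": 0,"ay": 0,"az": 0.008},{"tx": 0,"ty": -0.5,"tz": 112,"ax": 0,"ay": 0,"az": 0.008},{"tx": 0,"ty": -0.5,"tz": 130,"ax": 0,"ay": 0,"az": 0.008},{"tx": 0,"ty": -0.5,"tz": 145,"ax": 0,"ay": 0,"az": 0.008},{"tx": 0,"ty": -0.5,"tz": 158,"ax": 0,"ay": 0,"az": 0.008},{"tx": 0,"ty": -0.5,"tz": 170,"ax": 0,"ay": 0,"az": 0.008},{"tx": 0,"ty": -0.5,"tz": 180,"ax": 0,"ay": 0,"az": 0.008},{"tx": 0,"ty": -0.5,"tz": 188,"ax": 0,"ay": 0,"az": 0.008},{"tx": 0,"ty": -0.5,"tz": 194,"ax": 0,"ay": 0,"az": 0.008},{"tx": 0,"ty": -0.5,"tz": 197,"ax": 0,"ay": 0,"az": 0.008},{"tx": 0,"ty": -0.5,"tz": 197,"ax": 0,"ay": 0,"az": 0.008},{"tx": 0,"ty": -0.5,"tz": 197,"ax": 0,"ay": 0,"az": 0.008}]'

```text
clock: 14.3
tool_pos: [497.8, 330.9, 37.2]
tcp_rot: [[-0.044, -0.999, -0.0], [-0.999, 0.044, -0.004], [0.004, 0.0, -1.0]]
ft_force: [0.1, 0.1, -2.0]
grip_width: 53.3
```

Request:
servo_tool --series '[{"tx": -1,"ty": 0,"tz": 2,"ax": 0,"ay": 0,"az": 0},{"tx": -1,"ty": 0,"tz": 4,"ax": 0,"ay": 0,"az": 0},{"tx": -1,"ty": 0,"tz": 5.5,"ax": 0,"ay": 0,"az": 0},{"tx": -1,"ty": 0,"tz": 5.5,"ax": 0,"ay": 0,"az": 0}]'

```text
clock: 14.63
tool_pos: [497.6, 331.9, 31.4]
tcp_rot: [[-0.043, -0.999, -0.001], [-0.999, 0.043, -0.004], [0.004, 0.0, -1.0]]
ft_force: [0.1, -0.1, -3.1]
grip_width: 53.4
```

Request:
servo_tool --series '[{"tx": 0,"ty": 0,"tz": 0.7,"ax": 0,"ay": 0,"az": 0},{"tx": 0,"ty": 0,"tz": 1.4,"ax": 0,"ay": 0,"az": 0},{"tx": 0,"ty": 0,"tz": 1.5,"ax": 0,"ay": 0,"az": 0},{"tx": 0,"ty": 0,"tz": 1.5,"ax": 0,"ay": 0,"az": 0}]'

```text
clock: 14.97
tool_pos: [497.8, 332.0, 30.5]
tcp_rot: [[-0.043, -0.999, -0.0], [-0.999, 0.043, -0.004], [0.004, -0.0, -1.0]]
ft_force: [-0.9, -0.8, 1.5]
grip_width: 53.3
```

Request:
servo_tool --gripper 0.5 --series '[{"tx": 0,"ty": 0,"tz": 0.5,"ax": 0,"ay": 0,"az": 0},{"tx": 0,"ty": 0,"tz": 0.5,"ax": 0,"ay": 0,"az": 0},{"tx": 0,"ty": 0,"tz": 0.5,"ax": 0,"ay": 0,"az": 0},{"tx": 0,"ty": 0,"tz": 0.5,"ax": 0,"ay": 0,"az": 0},{"tx": 0,"ty": 0,"tz": 0.5,"ax": 0,"ay": 0,"az": 0},{"tx": 0,"ty": 0,"tz": 0.5,"ax": 0,"ay": 0,"az": 0}]'

```text
clock: 15.47
tool_pos: [497.9, 332.0, 29.9]
tcp_rot: [[-0.043, -0.999, 0.0], [-0.999, 0.043, -0.004], [0.004, -0.0, -1.0]]
ft_force: [-0.2, -0.2, 0.4]
grip_width: 64.9
```

Request:
servo_tool --series '[{"tx": 0,"ty": 0,"tz": -5,"ax": 0,"ay": 0,"az": 0},{"tx": 0,"ty": 0,"tz": -15,"ax": 0,"ay": 0,"az": 0},{"tx": 0,"ty": 0,"tz": -30,"ax": 0,"ay": 0,"az": 0},{"tx": 0,"ty": 0,"tz": -55,"ax": 0,"ay": 0,"az": 0},{"tx": 0,"ty": 0,"tz": -85,"ax": 0,"ay": 0,"az": 0},{"tx": -15,"ty": 0,"tz": -120,"ax": 0,"ay": 0,"az": 0},{"tx": -40,"ty": 0,"tz": -160,"ax": 0,"ay": 0,"az": 0},{"tx": -50,"ty": 0,"tz": -190,"ax": 0,"ay": 0,"az": 0},{"tx": -50,"ty": 0,"tz": -200,"ax": 0,"ay": 0,"az": 0},{"tx": -50,"ty": 0,"tz": -200,"ax": 0,"ay": 0,"az": 0}]'

```text
clock: 16.3
tool_pos: [501.3, 384.7, 235.0]
tcp_rot: [[-0.042, -0.999, 0.007], [-0.999, 0.042, 0.003], [-0.003, -0.006, -1.0]]
ft_force: [-0.6, 0.1, -0.6]
grip_width: 65.2
```

```bash
cat > fin.py <<'E'
from h import *
p,d,X,s=grab('wrist','f1');print(s['clock'],s['tool_pos'])
x,y,z=X[...,0],X[...,1],X[...,2];H=hsv(p)
m=(d>0)&(z>45)&(z<80)&(abs(x-497)<30)&(y>275)&(y<390)
q=X[m];print('y ends',np.percentile(q[:,1],[1,99]));cs=[]
ys=(305,330,350)
for yy in ys:
    t=q[abs(q[:,1]-yy)<6];A=np.c_[2*t[:,0],2*t[:,2],np.ones(len(t))];c=np.linalg.lstsq(A,t[:,0]**2+t[:,2]**2,rcond=None)[0];cs.append(c[:2]);print(yy,c[:2],t[:,2].max(),np.sqrt(c[2]+c[0]**2+c[1]**2))
cx=np.polyfit(ys,[c[0] for c in cs],1);cz=np.mean([c[1] for c in cs]);print('slope',cx[0])
for nm,mm in (('yel',m&(H[...,0]>18)&(H[...,0]<35)&(H[...,1]>130)),('red',m&((H[...,0]<8)|(H[...,0]>172))&(H[...,1]>130))):
    t=X[mm]
    if len(t)>20:
        a=np.degrees(np.arctan2(t[:,0]-np.polyval(cx,t[:,1]),t[:,2]-cz));print(nm,len(t),np.percentile(a,[2,50,98]))
p,d,X,s=grab('side','f1');cv2.imwrite('pics/f1.png',np.vstack([cv2.resize(p[140:300,140:480,::-1],(640,301)),cv2.resize(cv2.imread('pics/wrist_f1.png'),(380,285)).copy() if 0 else cv2.copyMakeBorder(cv2.resize(cv2.imread('pics/wrist_f1.png'),(380,285)),0,0,0,260,0)]))
E
python3 fin.py
```

```text
16.3 [501.29870836 384.71215001 235.03869826]
y ends [289.51979716 375.28066638]
305 [496.7298691   42.96675199] 71.75313434279104 26.475307883213986
330 [498.04274133  43.63807272] 71.6946236976409 26.102048726086906
350 [498.91540606  43.07486927] 71.92722084924247 26.475574752623732
slope 0.04872926665648906
yel 2599 [-28.36647759   4.59973316  43.4018319 ]
red 379 [-6.37376925  7.56347527 21.69989331]
```

View pics/f1.png

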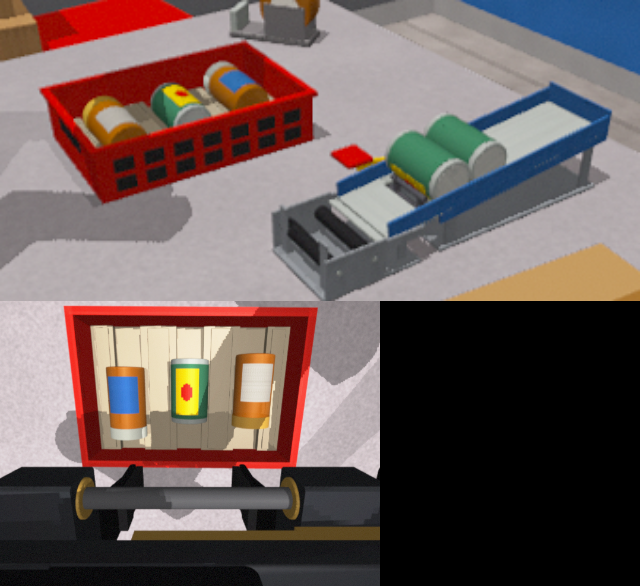

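The can lies in the middle groove with its panel up at 7.6°, centre (498,332,43). The crate and jars look undisturbed, can 2 waits at the stop and the arm is clear. I'll hand the job in.

```bash
python3 -c "
from station import *
print(job_done())"
```

```text
the job is handed in; nothing more can be done
None
```

The job is handed in at about 16 s, and as far as the cameras show, every step was met; no verdict was reported.

- **Release:** I pressed the pad to its stop (force rose to 22 N). One can rolled onto the rollers. When I let go, the pad came back to 78 mm, its rest height, and the next can moved down to the stop.
- **Turning:** Two rubbing strokes with the shut fingers brought the panel about 10° from straight up. A third, short stroke meant to take out the rest moved it only about 2°. I left it at about 8° (0.14 rad), inside the 0.3 rad limit.
- **Placing:** I gripped the can, laid it in the middle groove, opened the fingers and drew clear.

**Last checks (wrist and side cameras):**
- **Can position:** its centre is at about (498, 332, 43) mm. The groove estimate is (497.7, 332, 42).
- **Can alignment:** along the groove within about 0.01 rad.
- **Panel:** about 7.6° (0.13 rad) from straight up.
- **Surroundings:** the pad was up, and can 2 was at the stop. The crate and jars looked undisturbed. I checked can 2 and all of these by eye only, with no measurement after placing. I did not look at the whole carton again.

No check failed or disagreed, apart from small noise: the fitted can radius came out about 1 mm small.

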